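# Set out the finishing station on the service mat

### The job

Set out the finishing station on the black mat: stand the salt shaker midway between the steel tube stand and the lidded cup on it, lay the slotted aluminium ticket holder flat on the mat along its front edge, centred in front of the shaker, and put the label roll flat and centred on top of the lidded cup. Slide the card tube, ringed end down, into the steel stand until the dark ring on the tube comes down to the stand's rim. Everything ends upright and let go; leave the lidded cup where it stands and do not disturb the white shaker bottle and the small open sauce cup beside the mat.

Things in the scene. Friction and masses are not known exactly. Their poses are not given: they have to be found in the camera images.
- between (a point): Point on the top face (z = 4 mm) of the fixed black rubber mat, midway between stand and lidded cup, which stand at y = +110 and -110 mm in this frame, x = 0, either one on either side. x points to the mat's back, away from the robot, y to its left; yaw up to 0.25 rad. Mat 240 mm deep, 330 mm wide, 4 mm thick; its front edge is at x = -150 mm, side edges at y = +-165 mm.
- stand_mouth (a point): Centre of the rim of the fixed steel tube stand: foot disc 92 mm across, 8 mm thick, with an upright open sleeve 69 mm across outside and a 62 mm bore, flared at the rim to 69 mm inside, 76 mm outside. The rim is 80 mm above the foot's underside, the bore's floor 72 mm below the rim. z is up.
- cup_mid (a point): Centre, half-way up, of the loose lidded deli cup on the mat: tapered translucent cup with a blue snap lid, 78 mm across the lid with a small tab, 59 mm high over the lid's rim, 0.09 kg. The lid's flat top, on which a thing rests, is recessed inside the rim at 55 mm above the cup's underside (25.5 mm above this point).
- tube_mid (a point): Centre, half-way up, of the loose card tube standing upright: brown spiral-wound, 57 mm across, 198 mm high, 0.07 kg, solid to the touch (fingers cannot enter its end). A dark ring 3 mm wide runs round it, its lower edge 72 mm above the lower end; fully down in the stand, the ring is level with the stand's rim. z points up.
- salt_mid (a point): Centre, half-way up, of the loose salt shaker standing upright: small clear body 44 mm across (the glass up to 74 mm), domed grey cap 34 mm across above that, 90 mm high, 0.1 kg.
- roll_mid (a point): Centre of the loose roll of labels lying flat on its side face (bore axis upright): white ring with a brown card core, 62 mm across, 28 mm high, 0.08 kg.
- holder_mid (a point): Centre of the loose ticket holder: low aluminium block with a lengthwise slot, 32 mm (its x) by 92 mm (its y, the long way) by 30 mm high, 0.19 kg; one long wall (+x) is 30 mm high, the other 24 mm. It lies flat, slot up. Either long side may face the front. (Blocks on the far table to the right are not meant.)
- bottle_mid (a point): Centre, half-way up, of a loose bystander, the white shaker bottle with a blue cap, 58 mm across, 150 mm high. Not part of the job.
- sauce_cup_mid (a point): Centre, half-way up, of a loose bystander, the small clear open sauce cup, 65 mm across, 33 mm high. Not part of the job.
Things that resemble listed ones, but are neither listed nor needed, are in the scene too. Leave any orange look-alike of the part that bears salt_mid alone.

How it is judged:
At the end, for the whole second after the job is handed in: Shaker within 15 mm each way of midway; holder flat, centre 11 to 65 mm behind the mat's front edge, within 20 mm of straight in front of midway, along the edge to 0.18 rad; roll flat on the cup within 12 mm; tube home in the stand to the ring (4 mm), upright; all at rest, released (x of salt_mid in the frame of between between -0.015 and 0.015 m and y of salt_mid in the frame of between between -0.015 and 0.015 m and z of salt_mid in the frame of between between 0.039 and 0.051 m and angle between each of salt_mid, holder_mid, roll_mid, cup_mid's own z axis and vertical below 0.1 rad and x of holder_mid in the frame of between between -0.139 and -0.085 m and y of holder_mid in the frame of between between -0.02 and 0.02 m and z of holder_mid in the frame of between between 0.009 and 0.021 m and angle between the y axis of holder_mid and the y axis of between, either way round below 0.18 rad and horizontal distance between roll_mid and cup_mid below 0.012 m and z of roll_mid in the frame of cup_mid between 0.0335 and 0.0455 m and horizontal distance between tube_mid and stand_mouth below 0.006 m and z of tube_mid in the frame of stand_mouth between 0.022 and 0.03 m and angle between tube_mid's own z axis and vertical below 0.07 rad and linear speed of each of tube, salt, roll, holder, cup below 0.02 m/s and angular speed of each of tube, salt, roll, holder, cup below 0.5 rad/s); the robot touches nothing.
It fails at once if the lidded cup is moved from where it stands (more than 15 mm) or tipped (distance of cup_mid from where it was at the start of the episode above 0.015 m or angle between cup_mid's own z axis and vertical above 0.3 rad).
It fails at once if the shaker bottle or the sauce cup is disturbed (moved more than 20 mm) (distance of any of bottle_mid, sauce_cup_mid from where it was at the start of the episode above 0.02 m).
It fails at once if the salt shaker or the card tube is tipped over (angle between any of salt_mid, tube_mid's own z axis and vertical above 0.8 rad).
It also fails if it takes over 109 s, if anything falls off the work surface, if the arm or the gripper's body presses on something with over 40 N, if the wrist force passes 120 N, or if a joint passes its speed limit or range.

### The arm

A 7-joint arm with a two-finger parallel gripper is mounted at the origin on a cart in front of the work surface, level with it; the furniture and walls round the work are solid. World frame = base frame: x ahead of the robot, y to its left, z up, the work surface at z = 0. Lengths are in m, angles in rad, forces in N, time in s.
With the tool pointing down it reaches from about 0.4 to 0.85 m from the base axis. Payload 10.4 kg.
Tool frame: the origin (TCP) lies between the finger pads; the fingertips stand r.nose_length ahead of it and the grasp point (between the pads) lies 6 mm ahead of it (r.nose_length is the distance from the TCP to the fingertips, in m); z points along the fingers, x is the direction in which the jaws open and shut, and the axes are right-handed (so a half turn about z gives the same grasp; the last joint's range is limited). The gripper opens to 87 mm and grips with 3 to 60 N. Pads are 19 mm wide; open, the fingers measure 117 mm over their backs; the gripper's body (75 mm by 190 mm) begins 51 mm behind the grasp point.
Start: joints at [1.317, 0.332, -0.065, 1.46, 0.022, 1.35, -0.088], TCP at [0.143, -0.608, 0.248] pointing down, gripper open.
Joint ranges: [-2.6, 2.6], [-0.5, 2.12], [-1.47, 1.34], [0.16, 2.42], [-1.27, 4.41], [0.06, 2.06], [-2.6, 2.6]. Speed limits (rad/s): [2.22, 2.22, 2.79, 2.79, 3.14, 3.14, 3.14].

### API

Orientations are given as a unit quaternion [x, y, z, w].
In Python, from bench import r gives the robot as it stands. The module is installed in compiled form; this text tells all that it offers.
- The arm moves only by the shell command python3 -m creep 'ROWS' [OPENING] [FORCE]. ROWS is JSON, a list of rows, each an object of numbers: "x", "y", "z": the shift along the world's x, y, z in m; "spin": the turn about the world's z in degrees. In form: [{"x": .., "y": .., "z": .., "spin": ..}, ...]. A call has 1 to 12 rows; each row is the pose to reach, as a shift and turn from the pose commanded when the call began; what a row does not reach only later rows make up. A row lasts 1/8 s, in which the tool goes at most 62.5 mm and 10.7 degrees, less where a joint would pass 70% of its speed; a pose out of reach is approached as far as the arm can. A call with a gripper value outside its range is refused whole. OPENING is the finger opening in m, from 0 to 0.087, set as the call begins (- or left out, the last holds). The fingers move at their own pace and stop on an object; FORCE is the grip in N (left out, the last holds). Time passes only in rows, so rows that repeat a pose let the fingers close. It gives the time, the measured TCP pose, the force and the opening at its end, in the units of the state.
- r.read_state(): the state, without advancing time (a new reading comes with each control period).
- r.camera(name): name is "scene" or "top"; returns a dict with "pixels" (480x640x3 uint8, blue, green, red), "z_map" (480x640 float32, m along the optical axis (not along the pixel's ray), 0 where there is no reading), "K" (3x3 intrinsics, pixels), "k1" (the pictures are not rectified: a ray, as slopes to the right and down, at radius r is drawn at 1 + k1 r^2 times it, then the intrinsics apply), "R" (3x3) and "t" (3): a world point X has camera coordinates R X + t. Camera axes: x right, y down, z forward; pixel columns grow to the right and rows downward; lengths in m; the calibration is good to about 2 mm. A picture is of the moment at which its call begins.
- r.close_job(): hands the job in, once; it reports no verdict.
The state is a dict: "time": time; "joint_positions": joint angles; "joint_vel": joint speeds; "joint_torque": joint torques, N m; "ee_pos": TCP position; "eef_rot": TCP orientation; "ft_force": force on the tool from outside, world axes, zero at the start; "torque": the same for the moment, N m; "width": finger opening in m.
Only numpy, scipy, OpenCV 4.12 (cv2) and the standard library are available. Lean on these libraries where they do the work, as an engineer would, in place of code of your own. Each camera call takes 0.05 s, during which the arm holds its last target. There are 200 camera calls.

## Working session

There is one attempt and no reset: what is moved stays moved. The work goes in short steps, Python scripts to look and compute and a shell command to move; the robot and the scene stay as the last step left them, time stands still between calls to the robot, and variables do not carry over. Pictures are saved under pics/ and viewed, about 12 in all and at most 16, crops included, and the job is handed in when it is done.

```bash
mkdir -p pics
cat > h.py <<'E'
import numpy as np, cv2
from bench import r
def cap(name,fn=None):
    c=r.camera(name); np.savez(f'{name}.npz',**{k:np.asarray(v) for k,v in c.items()})
    if fn: cv2.imwrite(f'pics/{fn}.png',c['pixels'])
    return c
def cloud(c):
    K=np.asarray(c['K']);R=np.asarray(c['R']);t=np.asarray(c['t']);k1=float(c['k1']);z=np.asarray(c['z_map'])
    v,u=np.mgrid[0:480,0:640]
    p=np.stack([u,v],-1).reshape(-1,1,2).astype(float)
    n=cv2.undistortPoints(p,K,np.array([k1,0,0,0.])).reshape(480,640,2)
    P=np.dstack([n*z[...,None],z])
    W=(P-t.reshape(3))@R
    W[z==0]=np.nan
    return W
E
python3 - <<'E'
from h import *
for n in('scene','top'):
    c=cap(n,n+'0'); W=cloud(c); np.save(n+'W.npy',W); print(n,-np.asarray(c['R']).T@np.asarray(c['t']).ravel(),c['K'][0][0],c['k1'])
s=r.read_state();print(r.nose_length,{k:np.round(v,3) for k,v in s.items()})
E
```

```text
scene [-0.22529064 -1.07517734  0.71001497] 543.6408285528348 -0.09169670858368825
top [ 0.33571267 -0.00419837  1.32385296] 454.59330469057323 -0.060666051459271536
0.025 {'time': np.float64(0.1), 'joint_positions': array([ 1.317,  0.333, -0.065,  1.461,  0.022,  1.35 , -0.088]), 'joint_vel': array([ 0.   , -0.002, -0.002, -0.002, -0.002, -0.001, -0.001]), 'joint_torque': array([ 1.0000e-03, -6.2454e+01,  2.5000e-02, -3.9071e+01, -6.1000e-02,
        3.7000e-02,  0.0000e+00]), 'ee_pos': array([ 0.143, -0.608,  0.247]), 'eef_rot': array([ 0.784, -0.621, -0.001, -0.   ]), 'ft_force': array([-0.874,  0.256,  0.257]), 'torque': array([-0.035, -0.032, -0.015]), 'width': np.float64(0.087)}
```

View pics/scene0.png

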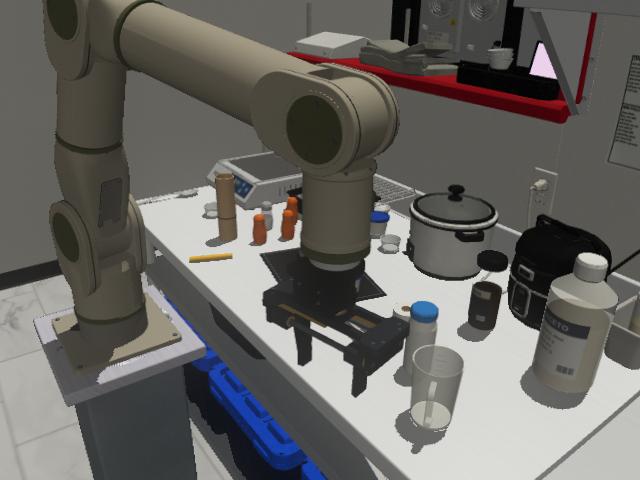

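View pics/top0.png

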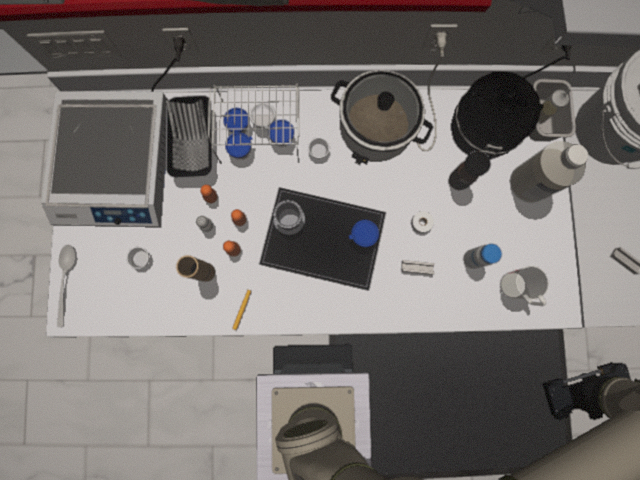

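The overview shows the mat at (325,240), the stand at (289,218), the lidded cup at (364,233), the tube at (190,267), the grey salt shaker at (204,223), the roll at (422,222) and the holder at (417,268). The bottle is at (488,254). The sauce cup is either (140,259) or (319,150).

```bash
cat > m.py <<'E'
from h import *
W=np.load('topW.npy');img=cv2.imread('pics/top0.png')
def blob(n,u0,u1,v0,v1,z0,z1):
    P=W[v0:v1,u0:u1].reshape(-1,3);P=P[(P[:,2]>z0)&(P[:,2]<z1)]
    if len(P)<3: print(n,len(P));return
    c,(w,h),a=cv2.minAreaRect((P[:,:2]*1000).astype(np.float32)); cc,rr=cv2.minEnclosingCircle((P[:,:2]*1000).astype(np.float32))
    print(n,len(P),'mean',P.mean(0).round(4),'rect',np.round(c,1),round(w,1),round(h,1),round(a,1),'circ',np.round(cc,1),round(rr,1),'zmax',P[:,2].max().round(3))
blob('stand rim',265,315,195,245,.07,.1)
blob('stand foot',255,325,185,255,.008,.018)
blob('lid',345,385,215,252,.05,.075)
blob('tube top',170,220,250,290,.18,.21)
blob('salt cap',192,218,208,240,.078,.1)
blob('salt body',192,218,208,240,.02,.078)
blob('roll',405,440,205,240,.02,.04)
blob('holder',395,440,255,282,.01,.04)
blob('holder hi',395,440,255,282,.027,.04)
blob('bottle',460,510,235,275,.12,.17)
blob('mug',495,550,265,310,.03,.17)
blob('saucecup L',122,160,242,276,.01,.06)
blob('saucecup R',305,335,135,165,.01,.06)
for n,b in dict(or1=(198,220,180,206),or2=(229,250,205,228),or3=(220,245,237,260)).items(): blob(n,*b[:4],.05,.12)
# mat
g=(cv2.cvtColor(img,cv2.COLOR_BGR2GRAY)<70)&(np.abs(W[...,2]-.004)<.012)
g[:180]=0;g[295:]=0;g[:,:250]=0;g[:,395:]=0
g=cv2.morphologyEx(g.astype(np.uint8),cv2.MORPH_OPEN,np.ones((3,3)))
P=W[g>0];c,s,a=cv2.minAreaRect((P[:,:2]*1000).astype(np.float32));print('mat',c,s,a,P[:,2].mean());print(cv2.boxPoints((c,s,a)))
cv2.imwrite('pics/crop.png',cv2.resize(img[165:310,120:545],None,fx=1.88,fy=1.88,interpolation=cv2.INTER_CUBIC))
E
python3 m.py
```

```text
stand rim 255 mean [0.598  0.0614 0.0801] rect [594.5  59.7] 76.6 77.5 62.5 circ [594.7  60.4] 39.9 zmax 0.09
stand foot 426 mean [0.5852 0.0542 0.011 ] rect [587.   30.6] 155.6 183.4 83.7 circ [587.7  30.3] 112.9 zmax 0.018
lid 582 mean [ 0.5402 -0.1547  0.0598] rect [ 541.6 -155.7] 74.2 76.8 62.3 circ [ 541.3 -152.1] 41.6 zmax 0.069
tube top 165 mean [0.4416 0.3071 0.1919] rect [441.8 307.3] 56.2 55.3 3.8 circ [441.4 307.7] 29.0 zmax 0.2
salt cap 96 mean [0.5774 0.3015 0.0842] rect [577.6 302.1] 28.3 28.9 3.4 circ [578.2 302.8] 16.2 zmax 0.091
salt body 118 mean [0.5706 0.2935 0.0503] rect [575.4 298.7] 31.9 42.1 58.6 circ [577.8 302.4] 21.2 zmax 0.078
roll 317 mean [ 0.5781 -0.3291  0.0265] rect [ 578.8 -329.3] 59.7 61.6 44.5 circ [ 578.3 -330. ] 31.8 zmax 0.033
holder 309 mean [ 0.4446 -0.3103  0.0196] rect [ 445.6 -310.4] 93.8 33.2 83.0 circ [ 445.7 -310.4] 48.8 zmax 0.034
holder hi 53 mean [ 0.4334 -0.3089  0.0297] rect [ 432.7 -308.7] 89.4 28.2 67.7 circ [ 434.2 -309. ] 46.2 zmax 0.034
bottle 384 mean [ 0.4664 -0.4758  0.1457] rect [ 467.7 -479. ] 53.4 53.6 69.9 circ [ 468.1 -
[... 199 characters left out ...]
63.0 62.7 44.9 circ [484.8 496.6] 33.3 zmax 0.038
saucecup R 173 mean [ 0.8155 -0.0306  0.0251] rect [806.1 -31.2] 63.6 63.6 19.8 circ [806.9 -30.8] 33.2 zmax 0.038
or1 154 mean [0.6635 0.2892 0.0767] rect [666.4 291.6] 32.9 35.3 63.5 circ [666.2 291.5] 18.8 zmax 0.091
or2 149 mean [0.592  0.2015 0.0782] rect [594.7 203.3] 33.5 33.6 82.6 circ [594.4 203.1] 17.9 zmax 0.092
or3 153 mean [0.5045 0.2212 0.0777] rect [505.5 223.6] 32.1 35.5 0.4 circ [506.4 223. ] 18.8 zmax 0.091
mat (535.113037109375, -41.68266296386719) (315.565673828125, 232.05101013183594) 76.18116760253906 0.002494877731782537
[[ 384.75894 -167.18561]
 [ 610.09344 -222.6116 ]
 [ 685.46716   83.82028]
 [ 460.13263  139.24628]]
```

View pics/crop.png

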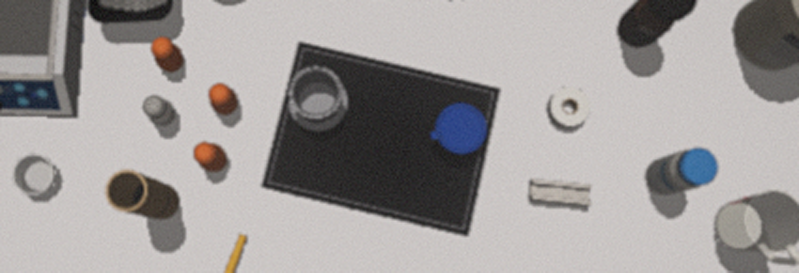

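Targets in world coordinates:

| Item | Position | Note |
|---|---|---|
| Stand | (.5945, .060) | |
| Lidded cup | (.541, -.1545) | |
| Midpoint | (.568, -.047) | mat yaw about -14° |
| Holder target | (.459, -.020) | |

I start with the holder, using a jaw angle of -7°.

```bash
python3 -m creep '[{"x":0.03,"y":0.03,"z":0,"spin":7},{"x":0.07,"y":0.07,"z":0,"spin":15},{"x":0.11,"y":0.11,"z":-0.01,"spin":24},{"x":0.15,"y":0.15,"z":-0.02,"spin":33},{"x":0.19,"y":0.19,"z":-0.04,"spin":42},{"x":0.23,"y":0.23,"z":-0.06,"spin":51},{"x":0.27,"y":0.265,"z":-0.08,"spin":60},{"x":0.295,"y":0.29,"z":-0.1,"spin":66},{"x":0.3025,"y":0.2975,"z":-0.12,"spin":70},{"x":0.3025,"y":0.2975,"z":-0.13,"spin":70},{"x":0.3025,"y":0.2975,"z":-0.13,"spin":70}]' 0.06 30
```

```text
time: 1.48
ee_pos: [0.444, -0.3122, 0.1169]
eef_rot: [0.998, -0.061, -0.001, -0.0]
ft_force: [0.5, -0.5, 0.2]
width: 0.0597
```

```bash
python3 -m creep '[{"x":0.001,"y":0.001,"z":-0.04},{"x":0.001,"y":0.001,"z":-0.07},{"x":0.001,"y":0.001,"z":-0.087},{"x":0.001,"y":0.001,"z":-0.087}]'; python3 -m creep '[{"z":0},{"z":0},{"z":0},{"z":0},{"z":0}]' 0.02 30
```

```text
invalid input at $[0]: expected keys x, y, z, spin
invalid input at $[0]: expected keys x, y, z, spin
```

```bash
python3 -m creep '[{"x":0.001,"y":0.001,"z":-0.04,"spin":0},{"x":0.001,"y":0.001,"z":-0.07,"spin":0},{"x":0.001,"y":0.001,"z":-0.087,"spin":0},{"x":0.001,"y":0.001,"z":-0.087,"spin":0}]' && python3 -m creep '[{"x":0,"y":0,"z":0,"spin":0},{"x":0,"y":0,"z":0,"spin":0},{"x":0,"y":0,"z":0,"spin":0},{"x":0,"y":0,"z":0,"spin":0},{"x":0,"y":0,"z":0,"spin":0}]' 0.02 30
```

```text
time: 1.98
ee_pos: [0.4458, -0.3105, 0.0303]
eef_rot: [0.998, -0.06, -0.0, -0.0]
ft_force: [-0.2, 0.0, 0.0]
width: 0.06
time: 2.6
ee_pos: [0.4469, -0.3101, 0.0311]
eef_rot: [0.998, -0.059, 0.0, 0.0]
ft_force: [0.4, 0.1, 5.7]
width: 0.0316
```

```bash
python3 -m creep '[{"x":0,"y":0,"z":0.04,"spin":0},{"x":0,"y":0,"z":0.09,"spin":0},{"x":0.002,"y":0.05,"z":0.11,"spin":0},{"x":0.004,"y":0.1,"z":0.11,"spin":-2},{"x":0.007,"y":0.15,"z":0.11,"spin":-4},{"x":0.009,"y":0.2,"z":0.11,"spin":-6},{"x":0.012,"y":0.25,"z":0.11,"spin":-7},{"x":0.012,"y":0.28,"z":0.09,"spin":-7},{"x":0.012,"y":0.29,"z":0.05,"spin":-7},{"x":0.012,"y":0.29,"z":0.03,"spin":-7},{"x":0.012,"y":0.29,"z":0.015,"spin":-7},{"x":0.012,"y":0.29,"z":0.015,"spin":-7}]' && python3 -m creep '[{"x":0,"y":0,"z":-0.005,"spin":0},{"x":0,"y":0,"z":-0.01,"spin":0},{"x":0,"y":0,"z":-0.01,"spin":0}]'
```

```text
time: 4.1
ee_pos: [0.4577, -0.02, 0.0448]
eef_rot: [0.993, -0.12, -0.001, -0.0]
ft_force: [0.4, -0.5, -2.5]
width: 0.0319
time: 4.47
ee_pos: [0.4584, -0.02, 0.0355]
eef_rot: [0.993, -0.12, -0.0, 0.0]
ft_force: [0.5, 0.1, -2.5]
width: 0.0315
```

```bash
python3 -m creep '[{"x":0,"y":0,"z":-0.001,"spin":0},{"x":0,"y":0,"z":-0.001,"spin":0}]' && python3 -m creep '[{"x":0,"y":0,"z":0,"spin":0},{"x":0,"y":0,"z":0,"spin":0},{"x":0,"y":0,"z":0,"spin":0},{"x":0,"y":0,"z":0.03,"spin":0},{"x":0,"y":0,"z":0.08,"spin":0},{"x":0,"y":0,"z":0.13,"spin":0},{"x":0.01,"y":-0.04,"z":0.15,"spin":0},{"x":0.03,"y":-0.09,"z":0.15,"spin":0},{"x":0.05,"y":-0.14,"z":0.15,"spin":0},{"x":0.07,"y":-0.19,"z":0.15,"spin":0},{"x":0.09,"y":-0.24,"z":0.15,"spin":0},{"x":0.11,"y":-0.29,"z":0.13,"spin":0}]' 0.056 30 && python3 -m creep '[{"x":0.0095,"y":-0.0195,"z":-0.05,"spin":0},{"x":0.0095,"y":-0.0195,"z":-0.07,"spin":0},{"x":0.0095,"y":-0.0195,"z":-0.07,"spin":0}]' 0.08 20; python3 -c "
from h import *
cap('top','top1');np.save('topW.npy',cloud(np.load('top.npz')))
i=cv2.imread('pics/top1.png');cv2.imwrite('pics/c1.png',cv2.resize(i[165:310,250:475],None,fx=3,fy=3))"
```

```text
time: 4.72
ee_pos: [0.4587, -0.0199, 0.0351]
eef_rot: [0.993, -0.12, 0.0, 0.0]
ft_force: [-3.2, 0.5, 4.7]
width: 0.0317
time: 6.22
ee_pos: [0.5699, -0.3121, 0.1657]
eef_rot: [0.993, -0.12, 0.001, 0.001]
ft_force: [0.1, -0.2, 0.8]
width: 0.0558
time: 6.6
ee_pos: [0.5774, -0.3278, 0.0934]
eef_rot: [0.993, -0.119, -0.001, -0.001]
ft_force: [0.3, 0.6, 0.4]
width: 0.0764
```

View pics/c1.png

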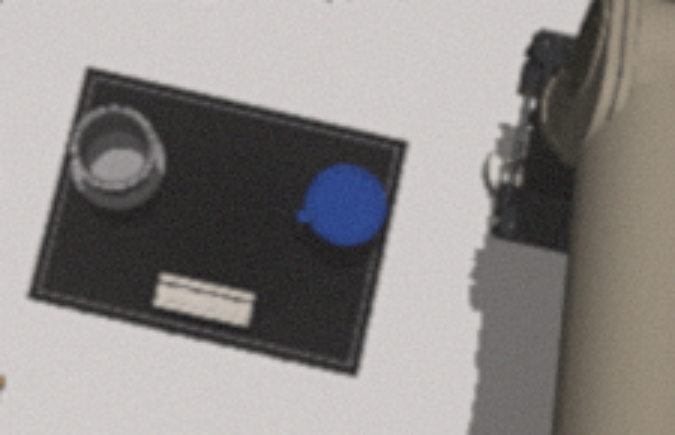

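The crop shows the holder flat and parallel to the mat's front edge at about (203,299). Next is the roll.

```bash
python3 -m creep '[{"x":0,"y":0,"z":-0.03,"spin":0},{"x":0,"y":0,"z":-0.05,"spin":0},{"x":0,"y":0,"z":-0.06,"spin":0},{"x":0,"y":0,"z":-0.06,"spin":0}]' && python3 -m creep '[{"x":0,"y":0,"z":0,"spin":0},{"x":0,"y":0,"z":0,"spin":0},{"x":0,"y":0,"z":0,"spin":0},{"x":0,"y":0,"z":0,"spin":0},{"x":0,"y":0,"z":0,"spin":0}]' 0.05 20;  python3 -m creep '[{"x":0,"y":0,"z":0.03,"spin":0},{"x":0,"y":0,"z":0.08,"spin":0},{"x":0,"y":0,"z":0.1,"spin":0},{"x":0,"y":0,"z":0.1,"spin":0}]'
python3 -c "
from h import *
W=cloud(cap('scene','sc1'));R=W.reshape(-1,3)
i=cv2.imread('pics/sc1.png');cv2.imwrite('pics/c2.png',cv2.resize(i[180:380,220:470],None,fx=3,fy=3))
W=np.load('topW.npy');exec(open('m.py').read().split('blob(\'stand rim')[0].split('top0.png\')')[1])
blob('lid',345,385,215,252,.05,.075);blob('holder',295,340,250,278,.018,.045)
"
```

```text
time: 7.15
ee_pos: [0.578, -0.3292, 0.0346]
eef_rot: [0.993, -0.12, -0.0, -0.0]
ft_force: [-0.4, -0.5, 0.3]
width: 0.0799
time: 7.78
ee_pos: [0.5785, -0.3297, 0.0353]
eef_rot: [0.993, -0.12, 0.001, 0.0]
ft_force: [0.1, -0.6, 5.3]
width: 0.0607
time: 8.28
ee_pos: [0.5785, -0.3297, 0.1355]
eef_rot: [0.993, -0.12, 0.001, 0.0]
ft_force: [-0.5, -0.2, -1.1]
width: 0.0612
lid 583 mean [ 0.5403 -0.1548  0.0595] rect [ 541.3 -155.7] 74.4 77.4 59.7 circ [ 541.3 -151.9] 41.6 zmax 0.068
holder 188 mean [ 0.4557 -0.0218  0.0282] rect [456.  -22.2] 89.7 32.5 75.4 circ [456.5 -22.1] 46.9 zmax 0.039
```

View pics/c2.png

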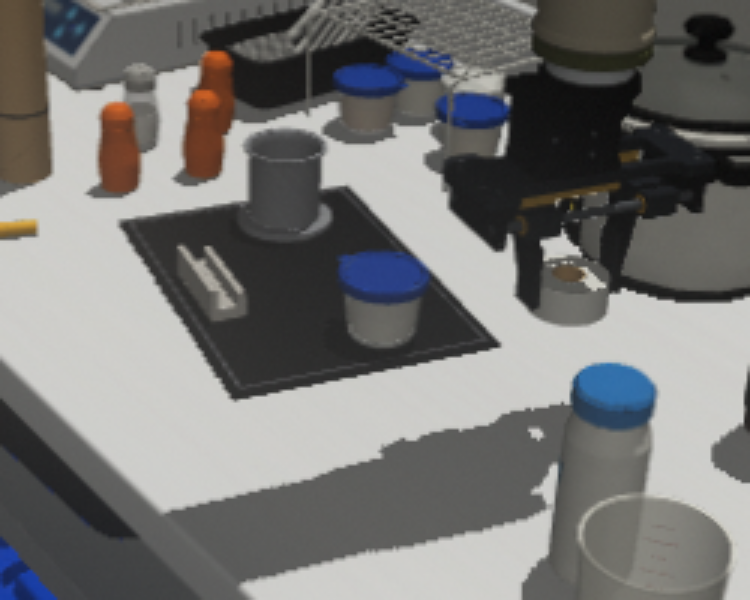

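The scene crop shows the roll held level at (568,290) and the cup at (383,300). I move over the cup and lower it.

```bash
python3 -m creep '[{"x":-0.01,"y":0.05,"z":0,"spin":0},{"x":-0.02,"y":0.1,"z":0,"spin":0},{"x":-0.03,"y":0.145,"z":0,"spin":0},{"x":-0.0375,"y":0.174,"z":0,"spin":0},{"x":-0.0375,"y":0.174,"z":0,"spin":0},{"x":-0.0375,"y":0.174,"z":-0.02,"spin":0},{"x":-0.0375,"y":0.174,"z":-0.03,"spin":0},{"x":-0.0375,"y":0.174,"z":-0.035,"spin":0},{"x":-0.0375,"y":0.174,"z":-0.035,"spin":0}]' && python3 -m creep '[{"x":0,"y":0,"z":-0.003,"spin":0},{"x":0,"y":0,"z":-0.005,"spin":0},{"x":0,"y":0,"z":-0.005,"spin":0}]'
```

```text
time: 9.45
ee_pos: [0.5403, -0.1557, 0.0989]
eef_rot: [0.993, -0.12, -0.0, -0.0]
ft_force: [0.6, 0.1, -0.8]
width: 0.0604
time: 9.82
ee_pos: [0.5405, -0.1555, 0.0946]
eef_rot: [0.993, -0.12, 0.0, 0.0]
ft_force: [0.9, 0.2, -0.3]
width: 0.0606
```

```bash
python3 -m creep '[{"x":0,"y":0,"z":-0.001,"spin":0},{"x":0,"y":0,"z":-0.001,"spin":0}]' && python3 -m creep '[{"x":0,"y":0,"z":0,"spin":0},{"x":0,"y":0,"z":0,"spin":0},{"x":0,"y":0,"z":0,"spin":0},{"x":0,"y":0,"z":0.03,"spin":0},{"x":0,"y":0,"z":0.08,"spin":0},{"x":0.01,"y":0.05,"z":0.12,"spin":0},{"x":0.02,"y":0.1,"z":0.14,"spin":0},{"x":0.03,"y":0.16,"z":0.14,"spin":0},{"x":0.035,"y":0.22,"z":0.14,"spin":0},{"x":0.037,"y":0.28,"z":0.14,"spin":0},{"x":0.037,"y":0.34,"z":0.14,"spin":0},{"x":0.037,"y":0.4,"z":0.14,"spin":0}]' 0.08 20 && python3 -m creep '[{"x":0,"y":0.057,"z":0,"spin":0},{"x":0,"y":0.057,"z":0,"spin":0}]'; python3 -c "
from h import *
cap('top','top2');np.save('topW.npy',cloud(np.load('top.npz')))
i=cv2.imread('pics/top2.png');cv2.imwrite('pics/c3.png',cv2.resize(i[165:310,160:400],None,fx=3,fy=3))
W=np.load('topW.npy');exec(open('m.py').read().split('blob(\'stand rim')[0].split('top0.png\')')[1])
blob('roll',345,385,215,252,.078,.1);blob('lid',345,385,215,252,.05,.075);blob('holder',295,340,250,278,.018,.045)
"
```

```text
time: 10.07
ee_pos: [0.5407, -0.1554, 0.0942]
eef_rot: [0.993, -0.12, 0.0, 0.0]
ft_force: [-1.9, 1.1, 4.6]
width: 0.0607
time: 11.58
ee_pos: [0.5775, 0.2462, 0.2335]
eef_rot: [0.993, -0.12, 0.0, 0.0]
ft_force: [1.7, 0.4, 0.4]
width: 0.0802
time: 11.82
ee_pos: [0.5748, 0.3076, 0.2331]
eef_rot: [0.993, -0.116, -0.001, -0.001]
ft_force: [-0.0, 0.1, -0.2]
width: 0.0804
roll 335 mean [ 0.5376 -0.1558  0.0857] rect [ 537.9 -155.6] 55.8 59.7 88.3 circ [ 538.3 -156.6] 31.1 zmax 0.093
lid 246 mean [ 0.5376 -0.1489  0.0612] rect [ 540.6 -155.3] 74.5 76.8 62.3 circ [ 541. -152.] 41.4 zmax 0.075
holder 189 mean [ 0.4561 -0.0212  0.0279] rect [456.3 -21.9] 90.7 32.3 76.1 circ [456.6 -22.1] 46.9 zmax 0.038
```

View pics/c3.png

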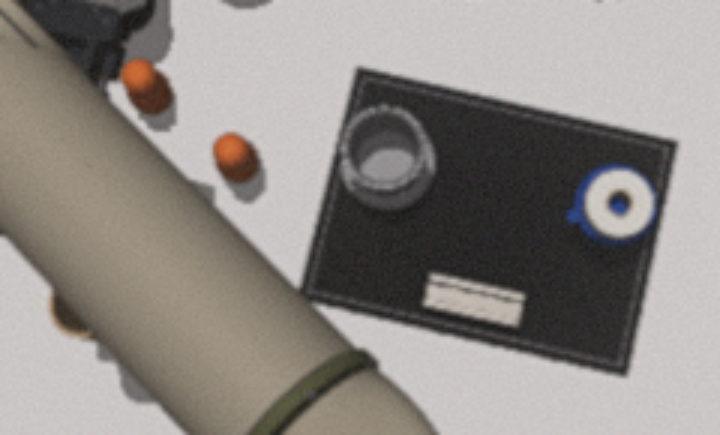

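The roll sits on the lid at (618,203), about 3 mm off centre at most. For the salt I spin the jaws by -45° so the gripper body clears the tall tube.

```bash
python3 -m creep '[{"x":0.001,"y":0.001,"z":0,"spin":-10},{"x":0.001,"y":0.001,"z":0,"spin":-20},{"x":0.001,"y":0.001,"z":0,"spin":-30},{"x":0.001,"y":0.001,"z":-0.02,"spin":-40},{"x":0.001,"y":0.001,"z":-0.05,"spin":-45},{"x":0.001,"y":0.001,"z":-0.09,"spin":-45},{"x":0.001,"y":0.001,"z":-0.09,"spin":-45}]' 0.072 20
```

```text
time: 12.75
ee_pos: [0.5777, 0.2997, 0.1407]
eef_rot: [0.871, -0.492, -0.001, 0.003]
ft_force: [-0.5, -0.7, 1.4]
width: 0.0721
```

```bash
python3 -m creep '[{"x":0,"y":0,"z":-0.01,"spin":0},{"x":0,"y":0,"z":-0.01,"spin":0}]'; python3 -c "
from h import *
cap('scene','sc2')
i=cv2.imread('pics/sc2.png');cv2.imwrite('pics/c4.png',cv2.resize(i[160:270,180:350],None,fx=4,fy=4))"
```

```text
time: 13.0
ee_pos: [0.5789, 0.3024, 0.1343]
eef_rot: [0.871, -0.491, 0.0, -0.0]
ft_force: [0.3, -0.5, 0.6]
width: 0.0723
```

View pics/c4.png

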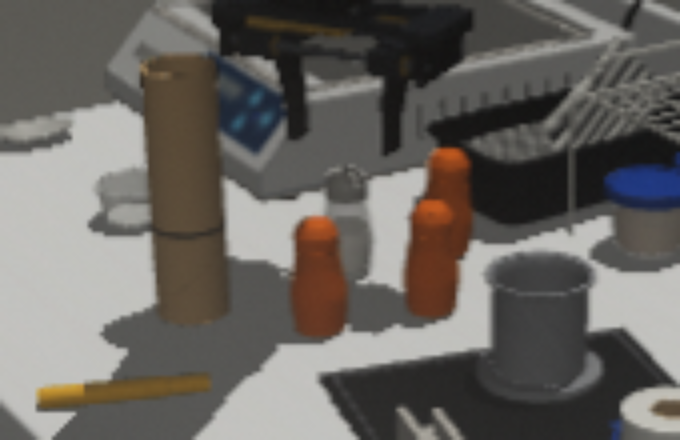

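The fingers straddle the grey shaker at (347,220), and the tube's ring is already at its lower end (188,230). I descend and grasp.

```bash
python3 -m creep '[{"x":0,"y":0.001,"z":-0.03,"spin":0},{"x":0,"y":0.001,"z":-0.055,"spin":0},{"x":0,"y":0.001,"z":-0.076,"spin":0},{"x":0,"y":0.001,"z":-0.076,"spin":0}]' && python3 -m creep '[{"x":0,"y":0,"z":0,"spin":0},{"x":0,"y":0,"z":0,"spin":0},{"x":0,"y":0,"z":0,"spin":0},{"x":0,"y":0,"z":0,"spin":0},{"x":0,"y":0,"z":0,"spin":0}]' 0.03 20
```

```text
time: 13.55
ee_pos: [0.5779, 0.3032, 0.0565]
eef_rot: [0.871, -0.491, -0.001, 0.001]
ft_force: [-1.0, 0.4, 0.3]
width: 0.0721
time: 14.18
ee_pos: [0.5788, 0.3035, 0.0579]
eef_rot: [0.871, -0.491, 0.0, -0.0]
ft_force: [0.3, -0.7, 2.6]
width: 0.039
```

```bash
python3 -m creep '[{"x":0,"y":0,"z":0.02,"spin":0},{"x":0,"y":0,"z":0.06,"spin":0},{"x":0,"y":0,"z":0.11,"spin":0},{"x":0,"y":0,"z":0.14,"spin":0},{"x":0,"y":-0.04,"z":0.14,"spin":8},{"x":0,"y":-0.09,"z":0.14,"spin":16},{"x":-0.002,"y":-0.14,"z":0.14,"spin":24},{"x":-0.004,"y":-0.19,"z":0.14,"spin":32},{"x":-0.006,"y":-0.24,"z":0.14,"spin":40},{"x":-0.008,"y":-0.29,"z":0.14,"spin":45},{"x":-0.01,"y":-0.33,"z":0.14,"spin":45},{"x":-0.01,"y":-0.35,"z":0.14,"spin":45}]' && python3 -m creep '[{"x":0,"y":0,"z":0,"spin":0},{"x":0,"y":0,"z":-0.05,"spin":0},{"x":0,"y":0,"z":-0.09,"spin":0},{"x":0,"y":0,"z":-0.115,"spin":0},{"x":0,"y":0,"z":-0.125,"spin":0},{"x":0,"y":0,"z":-0.13,"spin":0},{"x":0,"y":0,"z":-0.13,"spin":0}]' && python3 -m creep '[{"x":0,"y":0,"z":-0.003,"spin":0},{"x":0,"y":0,"z":-0.005,"spin":0},{"x":0,"y":0,"z":-0.005,"spin":0}]'
```

```text
time: 15.68
ee_pos: [0.5684, -0.0488, 0.1986]
eef_rot: [0.993, -0.121, 0.0, 0.0]
ft_force: [-0.8, 1.1, -1.0]
width: 0.0392
time: 16.55
ee_pos: [0.569, -0.0459, 0.0683]
eef_rot: [0.993, -0.12, 0.001, -0.0]
ft_force: [0.0, 0.1, -1.1]
width: 0.0393
time: 16.92
ee_pos: [0.5685, -0.0465, 0.0626]
eef_rot: [0.993, -0.12, 0.0, 0.0]
ft_force: [0.3, 0.6, -0.3]
width: 0.039
```

```bash
python3 -m creep '[{"x":0,"y":0,"z":-0.001,"spin":0},{"x":0,"y":0,"z":-0.001,"spin":0}]' && python3 -m creep '[{"x":0,"y":0,"z":0,"spin":0},{"x":0,"y":0,"z":0,"spin":0},{"x":0,"y":0,"z":0.01,"spin":0},{"x":0,"y":0,"z":0.04,"spin":0},{"x":0,"y":0,"z":0.09,"spin":0},{"x":0,"y":0,"z":0.14,"spin":0},{"x":-0.01,"y":0.03,"z":0.18,"spin":0},{"x":-0.03,"y":0.08,"z":0.2,"spin":0},{"x":-0.05,"y":0.13,"z":0.2,"spin":0},{"x":-0.07,"y":0.18,"z":0.2,"spin":0},{"x":-0.09,"y":0.23,"z":0.2,"spin":0},{"x":-0.11,"y":0.28,"z":0.2,"spin":0}]' 0.066 20 && python3 -m creep '[{"x":-0.016,"y":0.05,"z":0,"spin":0},{"x":-0.016,"y":0.075,"z":0,"spin":0},{"x":-0.016,"y":0.075,"z":0,"spin":0},{"x":-0.016,"y":0.075,"z":0,"spin":0}]' 0.087 20; python3 -c "
from h import *
cap('top','top3');np.save('topW.npy',cloud(np.load('top.npz')));cap('scene','sc3')
i=cv2.imread('pics/top3.png');j=cv2.imread('pics/sc3.png');cv2.imwrite('pics/c5.png',np.vstack([cv2.resize(i[175:295,160:400],(560,280)),cv2.resize(j[150:300,180:460],(560,300))]))
W=np.load('topW.npy');exec(open('m.py').read().split('blob(\'stand rim')[0].split('top0.png\')')[1])
blob('salt cap',310,342,210,250,.083,.11);blob('salt',310,342,210,250,.025,.11);blob('stand',265,315,195,245,.07,.1)
"
```

```text
time: 17.18
ee_pos: [0.5687, -0.0464, 0.0619]
eef_rot: [0.993, -0.12, 0.0, 0.0]
ft_force: [-0.6, -0.9, 2.8]
width: 0.0394
time: 18.68
ee_pos: [0.4576, 0.2351, 0.2624]
eef_rot: [0.993, -0.12, 0.001, 0.0]
ft_force: [0.4, -0.1, -0.6]
width: 0.066
time: 19.18
ee_pos: [0.4428, 0.3078, 0.2618]
eef_rot: [0.993, -0.12, 0.0, 0.0]
ft_force: [0.1, -0.4, -0.6]
width: 0.0862
salt cap 95 mean [ 0.5663 -0.0471  0.089 ] rect [566.1 -46.9] 29.6 30.0 45.6 circ [567.1 -46.7] 16.5 zmax 0.097
salt 198 mean [ 0.5613 -0.0458  0.0719] rect [563.9 -46.8] 37.8 41.3 24.1 circ [565.8 -46. ] 21.4 zmax 0.097
stand 251 mean [0.5977 0.0614 0.0808] rect [594.2  60.1] 76.9 78.1 63.4 circ [594.6  59.9] 39.8 zmax 0.089
```

View pics/c5.png

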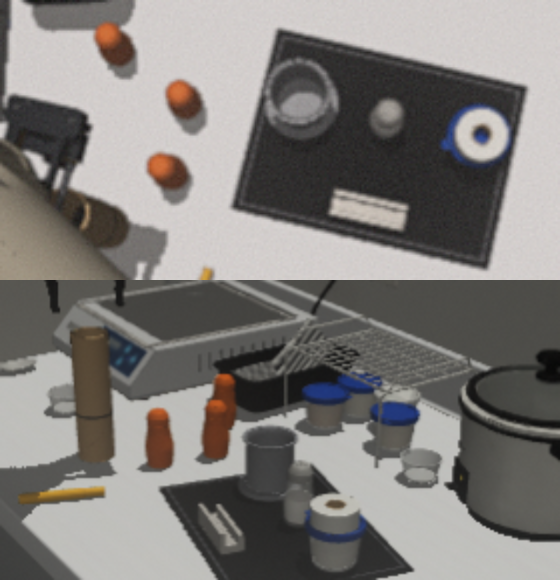

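The salt stands upright midway at (387,118) and the gripper is above the tube. I grasp the tube.

```bash
python3 -m creep '[{"x":0,"y":0,"z":-0.03,"spin":0},{"x":0,"y":0,"z":-0.06,"spin":0},{"x":0,"y":0,"z":-0.08,"spin":0},{"x":0,"y":0,"z":-0.093,"spin":0},{"x":0,"y":0,"z":-0.093,"spin":0}]' && python3 -m creep '[{"x":0,"y":0,"z":0,"spin":0},{"x":0,"y":0,"z":0,"spin":0},{"x":0,"y":0,"z":0,"spin":0},{"x":0,"y":0,"z":0,"spin":0},{"x":0,"y":0,"z":0,"spin":0}]' 0.045 20
```

```text
time: 19.9
ee_pos: [0.4424, 0.3083, 0.1682]
eef_rot: [0.993, -0.12, -0.0, 0.0]
ft_force: [0.4, 0.4, 0.4]
width: 0.0869
time: 20.52
ee_pos: [0.4426, 0.3086, 0.1687]
eef_rot: [0.993, -0.12, 0.0, -0.0]
ft_force: [-0.6, 0.4, 1.0]
width: 0.0553
```

```bash
python3 -m creep '[{"x":0,"y":0,"z":0.03,"spin":0},{"x":0,"y":0,"z":0.07,"spin":0},{"x":0,"y":0,"z":0.11,"spin":0},{"x":0,"y":0,"z":0.125,"spin":0},{"x":0.02,"y":-0.03,"z":0.125,"spin":0},{"x":0.045,"y":-0.07,"z":0.125,"spin":0},{"x":0.07,"y":-0.11,"z":0.125,"spin":0},{"x":0.095,"y":-0.15,"z":0.125,"spin":0},{"x":0.12,"y":-0.19,"z":0.125,"spin":0},{"x":0.14,"y":-0.225,"z":0.125,"spin":0},{"x":0.154,"y":-0.247,"z":0.125,"spin":0},{"x":0.154,"y":-0.247,"z":0.125,"spin":0}]' && python3 -m creep '[{"x":0,"y":0,"z":-0.01,"spin":0},{"x":0,"y":0,"z":-0.02,"spin":0},{"x":0,"y":0,"z":-0.02,"spin":0}]'; python3 -c "
from h import *
cap('top','top4');np.save('topW.npy',cloud(np.load('top.npz')));cap('scene','sc4')
i=cv2.imread('pics/top4.png');j=cv2.imread('pics/sc4.png');cv2.imwrite('pics/c6.png',np.hstack([cv2.resize(i[180:280,250:350],(400,400)),cv2.resize(j[140:270,240:370],(400,400))]))
"
```

```text
time: 22.02
ee_pos: [0.597, 0.0598, 0.2925]
eef_rot: [0.993, -0.121, -0.001, 0.0]
ft_force: [-0.6, 0.2, -0.5]
width: 0.0552
time: 22.4
ee_pos: [0.5957, 0.0622, 0.2724]
eef_rot: [0.993, -0.119, -0.001, 0.0]
ft_force: [0.0, -0.1, 0.4]
width: 0.0552
```

View pics/c6.png

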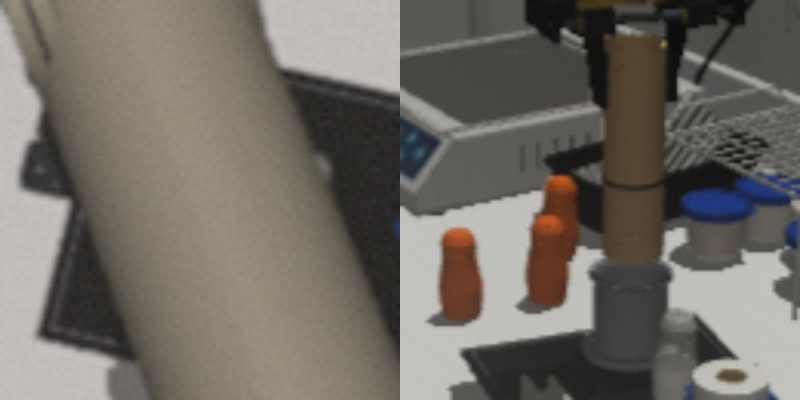

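The tube at (635,150) is in line with the stand at (630,270) in the scene half of the picture. I lower it slowly and watch the force.

```bash
python3 -m creep '[{"x":0,"y":0,"z":-0.01,"spin":0},{"x":0,"y":0,"z":-0.02,"spin":0},{"x":0,"y":0,"z":-0.025,"spin":0},{"x":0,"y":0,"z":-0.03,"spin":0},{"x":0,"y":0,"z":-0.03,"spin":0}]' && python3 -m creep '[{"x":0,"y":0,"z":-0.004,"spin":0},{"x":0,"y":0,"z":-0.008,"spin":0},{"x":0,"y":0,"z":-0.01,"spin":0},{"x":0,"y":0,"z":-0.01,"spin":0}]'
```

```text
time: 23.12
ee_pos: [0.5964, 0.0615, 0.2432]
eef_rot: [0.993, -0.12, -0.0, 0.0]
ft_force: [0.2, -1.0, -0.4]
width: 0.0553
time: 23.62
ee_pos: [0.5964, 0.0616, 0.2334]
eef_rot: [0.993, -0.12, -0.0, 0.0]
ft_force: [0.1, -0.1, -0.6]
width: 0.0553
```

Bottom is 20 mm below the rim with no contact force, so it's in the bore. Continuing.

```bash
python3 -m creep '[{"x":0,"y":0,"z":-0.01,"spin":0},{"x":0,"y":0,"z":-0.02,"spin":0},{"x":0,"y":0,"z":-0.03,"spin":0},{"x":0,"y":0,"z":-0.04,"spin":0},{"x":0,"y":0,"z":-0.047,"spin":0},{"x":0,"y":0,"z":-0.05,"spin":0},{"x":0,"y":0,"z":-0.05,"spin":0}]' && python3 -m creep '[{"x":0,"y":0,"z":-0.002,"spin":0},{"x":0,"y":0,"z":-0.003,"spin":0},{"x":0,"y":0,"z":-0.003,"spin":0}]'
```

```text
time: 24.5
ee_pos: [0.5965, 0.0616, 0.1835]
eef_rot: [0.993, -0.12, 0.0, -0.0]
ft_force: [-0.5, 0.8, -0.4]
width: 0.0553
time: 24.88
ee_pos: [0.5966, 0.0616, 0.1808]
eef_rot: [0.993, -0.12, 0.0, -0.0]
ft_force: [0.5, 0.1, 0.0]
width: 0.0552
```

```bash
python3 -m creep '[{"x":0,"y":0,"z":-0.001,"spin":0},{"x":0,"y":0,"z":-0.001,"spin":0}]' && python3 -m creep '[{"x":0,"y":0,"z":0,"spin":0},{"x":0,"y":0,"z":0,"spin":0},{"x":0,"y":0,"z":0,"spin":0},{"x":0,"y":0,"z":0,"spin":0},{"x":0,"y":0,"z":0.03,"spin":0},{"x":0,"y":0,"z":0.07,"spin":0},{"x":0,"y":0,"z":0.11,"spin":0},{"x":-0.02,"y":0.03,"z":0.12,"spin":0},{"x":-0.05,"y":0.08,"z":0.12,"spin":0},{"x":-0.08,"y":0.13,"z":0.12,"spin":0},{"x":-0.11,"y":0.18,"z":0.12,"spin":0},{"x":-0.14,"y":0.23,"z":0.12,"spin":0}]' 0.086 20 && python3 -m creep '[{"x":0,"y":0.05,"z":0,"spin":0},{"x":0,"y":0.05,"z":0,"spin":0},{"x":0,"y":0.05,"z":0,"spin":0}]'; python3 -c "
from h import *
cap('top','top5');np.save('topW.npy',cloud(np.load('top.npz')));cap('scene','sc5')
i=cv2.imread('pics/top5.png');j=cv2.imread('pics/sc5.png');cv2.imwrite('pics/c7.png',np.hstack([cv2.resize(i[170:290,250:400],(400,320)),cv2.resize(j[160:310,250:420],(400,353))[:320]]))
W=np.load('topW.npy');exec(open('m.py').read().split('blob(\'stand rim')[0].split('top0.png\')')[1])
blob('tube',255,315,175,245,.198,.23);blob('salt cap',310,342,210,250,.083,.11)
blob('roll',345,385,215,252,.078,.1);blob('lid',345,385,215,252,.05,.075);blob('holder',295,340,250,278,.018,.045)
blob('bottle',460,510,235,275,.12,.17);blob('saucecup R',305,335,135,165,.01,.06);blob('saucecup L',122,160,242,276,.01,.06)
"
```

```text
time: 25.12
ee_pos: [0.5971, 0.0617, 0.1805]
eef_rot: [0.993, -0.12, 0.001, -0.0]
ft_force: [0.6, -0.6, 5.1]
width: 0.0554
time: 26.62
ee_pos: [0.4553, 0.2929, 0.2997]
eef_rot: [0.993, -0.12, 0.0, 0.0]
ft_force: [1.1, 0.2, 0.1]
width: 0.0862
time: 27.0
ee_pos: [0.4566, 0.3412, 0.2993]
eef_rot: [0.993, -0.12, -0.0, 0.0]
ft_force: [0.9, 0.1, -1.0]
width: 0.0863
tube 128 mean [0.5947 0.0598 0.207 ] rect [594.1  59.3] 55.5 53.2 0.1 circ [594.3  59.1] 28.2 zmax 0.212
salt cap 94 mean [ 0.5664 -0.0475  0.0888] rect [566.3 -48.4] 27.8 28.4 89.8 circ [566.2 -47.9] 15.9 zmax 0.095
roll 334 mean [ 0.5377 -0.1559  0.0853] rect [ 537.8 -155.1] 58.1 59.9 88.0 circ [ 538.3 -156.8] 31.0 zmax 0.092
lid 239 mean [ 0.5371 -0.1483  0.0614] rect [ 541.1 -155.5] 74.4 77.0 62.3 circ [ 541.3 -151.9] 41.7 zmax 0.075
holder 191 mean [ 0.456  -0.0211  0.0279] rect [456.1 -22.5] 89.4 32.3 76.2 circ [456.3 -22.1] 46.8 zmax 0.038
bottle 389 mean [ 0.4665 -0.4758  0.1454] rect [ 466.8 -479.2] 53.9 53.6 84.9 circ [ 468.  -479.7] 28.7 zmax 0.154
saucecup R 170 mean [ 0.8161 -0.0313  0.025 ] rect [806.7 -30.7] 63.3 64.0 15.3 circ [806.7 -31.3] 33.4 zmax 0.037
saucecup L 0
```

View pics/c7.png

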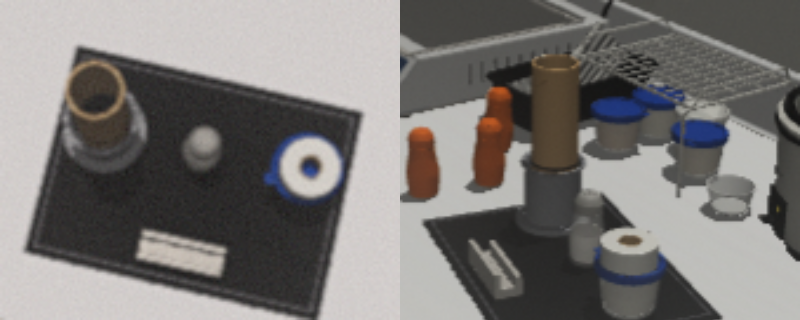

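```bash
python3 -c "
from bench import r
print(r.close_job())"
```

```text
the job is handed in; nothing more can be done
None
```

The finishing station is set out and the job is handed in, at about 27 s of robot time. No verdict was reported.

My last camera and arm readings, taken just before handing in:

| Item | Result |
|---|---|
| Salt shaker | Upright, within about 2 mm of midway |
| Ticket holder | Flat, centre about 36 mm behind the front edge and 2 mm off centre, parallel to the edge within about 1° |
| Label roll | Flat on the lid, about 3 mm off the cup's centre |
| Lidded cup | Moved less than 1 mm from where it stood |
| Card tube | Bottomed in the stand at the expected height with a light 5 N push, upright, dark ring at the rim |
| White bottle, sauce cup behind the mat | No measurable movement |

- **Not checked:** a similar clear cup on the left was hidden by the arm in the last picture. The fingers never came down near it.
- **Disagreement:** camera positions read up to about 3 mm off the arm's own readings, and the tube top read 3 mm lower than calculated. I trusted the arm's contact height for the tube.

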